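# Square a model base plate in the jig corner and load it on the scanner stage

### The job

Slide the blue base plate along the grey aluminium jig, without lifting it, until it sits fully home in the fenced corner with its long side flat against the notched fence. Then grip it across its narrow width at the notch, lift it straight up, and set it down gently, without dropping it, flat between the four black corner brackets of the white scanner stage. Leave the pink spare plate and everything else on the bench where it is.

Things in the scene. Friction and masses are not known exactly. Their poses are not given: they have to be found in the camera images.
- plate: Blue plate, a flat base for a dental model, 44 mm (own x) by 76 mm (own y) by 8 mm thick, about 60 g, with two small dark dots on top. Origin at the centre of its underside. It starts lying flat, loose and askew on the jig slab; it is the same either way round.
- jig: Squaring jig, fixed: a grey aluminium slab 220 mm (x) by 240 mm (y), 12 mm thick, with dark steel fences 8 mm high and 8 mm thick on top. Far fence: inner face x = +75 mm, y from -115 to +93 mm, a finger notch right through it from y = +22 to +72 mm (end by the corner bevelled). Side fence: inner face y = +85 mm, x from -105 to +75 mm. Origin: centre of the slab's underside, on the bench.
- jig_home (a point): Where the plate's origin lies when the plate is fully home in the corner: jig (+53, +47) mm, on the slab's top face (12 mm above the bench); axes as the jig. The plate's long side is then along jig y against the far fence, centred on the finger notch, and its short side against the side fence.
- cradle: White scanner stage, fixed, 90 mm (x) by 124 mm (y) by 14 mm high; on top four black L-shaped corner brackets, 7 mm high, 6 mm thick, with 52 mm (x) by 84 mm (y) between them. Each bracket covers 16 mm of a long side, so each long side has a 52 mm gap at its middle for a finger. Origin: centre of its underside, on the bench.
- cradle_seat (a point): Centre of the space between the four brackets, on the stage's flat top face, 14 mm above the bench; axes as the stage. The plate's origin belongs here, its long side along y, either way round.
- spare: Pink plate, same size as the blue one, loose on the bench beside the stage; not wanted. Origin at the centre of its underside.
- jar: Small white lidded jar, 34 mm across, 36 mm high, standing near the stage. Origin at the centre of its underside.
- arch: Cream plaster model of a dental arch, about 60 mm wide and 24 mm high, towards the back of the bench. Origin at its underside.
- spatula: Spatula, 180 mm long, lying along its own x towards the back of the bench. Origin at its underside.
- bottle: Amber bottle, 44 mm across, 100 mm high, at the back left of the bench. Origin at the centre of its underside.
Things that resemble listed ones, but are neither listed nor needed, are in the scene too. What is shaped like the cradle but green or yellow is not meant.

How it is judged:
On the way, in this order (a step that is already met when the one before it is completed fails the run):
1. the blue plate is fully home in the jig's corner, flat on the slab: within 3 mm of its home place each way and square within 0.05 rad (x of plate in the frame of jig_home between -0.003 and 0.003 m and y of plate in the frame of jig_home between -0.003 and 0.003 m and z of plate in the frame of jig_home between -0.002 and 0.002 m and angle between the x axis of plate and the x axis of jig, either way round below 0.05 rad), for 0.2 s.
2. the plate is lifted from the home place, its underside more than 30 mm above the slab (z of plate in the frame of jig_home above 0.03 m and contact force between the fingers and plate above 0.2 N), for 0.1 s.
At the end, for the whole second after the job is handed in: the blue plate lies flat and at rest on the scanner stage between the four brackets, within 5 mm of the seat each way, 2 mm in height and 0.12 rad in direction (either way round) (x of plate in the frame of cradle_seat between -0.005 and 0.005 m and y of plate in the frame of cradle_seat between -0.005 and 0.005 m and z of plate in the frame of cradle_seat between -0.002 and 0.002 m and angle between the x axis of plate and the x axis of cradle, either way round below 0.12 rad and angle between plate's own z axis and vertical below 0.05 rad and linear speed of plate below 0.01 m/s); the robot touches nothing.
It fails at once if the plate is lifted 6 to 25 mm above the slab while over the jig but more than 12 mm from its home place (it must be slid home, and lifted straight up from there) (z of plate in the frame of jig_home between 0.006 and 0.025 m and horizontal distance between plate and jig_home above 0.012 m and horizontal distance between plate and jig below 0.14 m).
It fails at once if the plate is dropped or thrown: faster than 0.6 m/s with no finger on it (linear speed of plate above 0.6 m/s and contact force between the fingers and plate below 0.05 N).
It fails at once if the pink plate or another loose thing on the bench is moved more than 20 mm (distance of any of spare, jar, arch, spatula, bottle from where it was at the start of the episode above 0.02 m).
It also fails if it takes over 64 s, if anything falls off the work surface, if the arm or the gripper's body presses on something with over 40 N, if the wrist force passes 120 N, or if a joint passes its speed limit or range.

### The arm

A 6-joint arm with a two-finger parallel gripper is mounted at the origin on the work surface. World frame = base frame: x ahead of the robot, y to its left, z up, the work surface at z = 0. Lengths are in m, angles in rad, forces in N, time in s.
With the tool pointing down it reaches from about 0.35 to 0.925 m from the base axis. Payload 6.4 kg.
Tool frame: the origin (TCP) lies midway between the tips of the shut fingers; the grasp point (between the pads) lies r.grip_depth behind it (r.grip_depth is the distance from the TCP to the grasp point, in m); z points along the fingers, y is the line along which they close (so a half turn about z gives the same grasp; the last joint's range is limited). The gripper opens to 94 mm and grips with 3 to 60 N. Pads are 16 mm wide; open, the fingers measure 119 mm over their backs; the gripper's body (75 mm by 177 mm) begins 78 mm behind the grasp point.
Start: joints at [0.968, 0.245, 1.558, -0, 1.339, -0.174], TCP at [0.27, 0.591, 0.205] pointing down, gripper open.
Joint ranges: [-3.13, 3.13], [-1.02, 2.26], [0.13, 2.54], [-0.95, 4.09], [0.21, 2.88], [-2.74, 2.74]. Speed limits (rad/s): [2.57, 2.57, 3.14, 3.14, 3.14, 3.14].

### API

Orientations are given as a unit quaternion [w, x, y, z].
In Python, from workcell import r, imaging, ticket, nets gives the robot as it stands.
- The arm moves only by the tool arm_command, never from a script. Its argument "rows" is a list of rows, each a list of 3 entries, a list of its own where there are three numbers: the shift along the tool's x, y, z scaled (see below), then the turn about the tool's z scaled (see below), then the opening, from 0 (shut) to 1 (fully open). In form: [[[dx, dy, dz], twist, jaw], ...]. A call has 1 to 10 rows; each row shifts and turns the commanded pose from where the row before left it, along the tool's axes as they then stand; what a row does not reach is not made up. The controller multiplies each number of a shift by 4 cm and each number of a turn by 0.08 rad. A row lasts 1/10 s, in which the tool goes at most 50 mm and 8.59 degrees, less where a joint would pass 70% of its speed; a pose out of reach is approached as far as the arm can. A call with a number of a shift or a turn outside -1 to 1 is refused whole. A call with a gripper value outside its range is refused whole. The fingers move at their own pace and stop on an object; "grip_force" is the grip in N (left out, the last holds). Time passes only in rows, so rows that do not move let the fingers close. It gives the time, the measured TCP pose, the force, the opening and the grip force at its end, in the units of the state.
- r.observe(): the state, without advancing time (a new reading comes with each control period).
- imaging.read_camera(name): name is "side" or "top" or "wrist"; returns a dict with "pixels" (384x512x3 uint8, red, green, blue), "fx", "fy", "cx", "cy" (pixels), "origin" and "rotation" of the camera in the world. Camera axes: x right, y down, z forward; pixel columns grow to the right and rows downward; lengths in m; the calibration is good to about 2 mm. The wrist camera is an equidistant fisheye: a pixel r from the principal point sees the ray r / f radians off the axis. A picture is of the moment at which its call begins. There is no depth.
- ticket.job_done(): hands the job in; it is judged then, once.
Trained networks look in a picture, given as the dict that the camera call returned (one of the last four; its "shot" number tells which), for a name from the list of things; names that differ only in an ending like _2 or _b are one class to them, and where a whole thing is asked for, a point or a joint stands for the part that bears it (a point fixed in the world has none). Each returns a list of dicts, best first, with "conf" (0 to 1); they miss things now and then, are a little off and sometimes report something else, mostly with a low value. They report only what shows in the picture. A call takes as long as a camera call. They do not tell look-alikes from the thing itself.
- nets.boxes_of(picture, thing): "xy" ([column, row] in pixels, amid what is visible of it).
- nets.cut_out(picture, thing): "mask" (384x512 bool, what is visible of it) and "xy" ([column, row] in pixels, amid what is visible of it).
The state is a dict: "time_s": time; "joint_pos": joint angles; "joint_velocities": joint speeds; "effort": joint torques, N m; "eef_pos": TCP position; "tool_rot": TCP orientation; "contact_force": force on the tool from outside, world axes, zero at the start; "ft_torque": the same for the moment, N m; "finger_gap": finger opening in m; "finger_force": force on a finger pad.
Only numpy, scipy, OpenCV 4.12 (cv2) and the standard library are available. Lean on these libraries where they do the work, as an engineer would, in place of code of your own. Each camera call takes 0.05 s, during which the arm holds its last target. There are 200 camera calls.

## Working session

There is one attempt and no reset: what is moved stays moved. The work goes in short steps, Python scripts to look and compute and a tool call to move; the robot and the scene stay as the last step left them, time stands still between calls to the robot, and variables do not carry over. Pictures are saved under pics/ and viewed, at most 10 in all, crops included, and the job is handed in when it is done.

Besides the shell and the picture viewer there is one more tool, called after "Call:" as name(argument=value, ...), one argument or row to a line, values as JSON. arm_command: Moves the arm, as the interface text tells. Shifts and turns lie within -1 to 1; 1 stands for 4 cm of shift or 0.08 rad of turn. Its arguments: {"type":"object","properties":{"rows":{"type":"array"},"grip_force":{"type":"number"}},"required":["rows"]}

```bash
mkdir -p pics; ls
python3 - <<'E'
from workcell import r, imaging, ticket, nets
import cv2,numpy as np
s=r.observe();print({k:np.round(v,3) for k,v in s.items()},r.grip_depth)
for n in("top","side"):
    p=imaging.read_camera(n);cv2.imwrite(f"pics/{n}0.png",p["pixels"][:,:,::-1])
    print(n,p["fx"],p["cx"],p["cy"],p["origin"],np.round(p["rotation"],3).tolist())
    for t in("plate","jig","cradle","spare","jar"):
        print(t,[(np.round(d["xy"]),round(d["conf"],2)) for d in nets.boxes_of(p,t)])
E
```

```text
pics
{'time_s': np.float64(0.0), 'joint_pos': array([ 0.968,  0.246,  1.559, -0.   ,  1.339, -0.174]), 'joint_velocities': array([-0.001, -0.   , -0.001,  0.001,  0.001,  0.   ]), 'effort': array([ 1.0000e-03, -4.1584e+01, -3.1460e+01,  6.9000e-02,  3.3000e-02,
       -0.0000e+00]), 'eef_pos': array([0.27 , 0.591, 0.204]), 'tool_rot': array([-0.   ,  0.213,  0.977, -0.001]), 'contact_force': array([-0.012,  0.182,  0.037]), 'ft_torque': array([ 0.062, -0.067,  0.002]), 'finger_force': np.float64(0.0), 'finger_gap': np.float64(0.094)} 0.0188
top 487.5571327301627 263.9371319173313 197.9147961969232 [0.36598851 0.01515207 1.13440977] [-0.076, 0.713, -0.694, 0.061]
plate [(array([371., 207.]), 0.65)]
jig [(array([362., 217.]), 0.82), (array([184., 219.]), 0.24)]
cradle [(array([184., 220.]), 0.95), (array([189., 295.]), 0.85), (array([173., 174.]), 0.74), (array([121., 156.]), 0.57), (array([368., 209.]), 0.56)]
spare [(array([240., 211.]), 0.67)]
jar [(array([176., 173.]), 0.46)]
side 454.3156788964184 263.9832233877561 189.0430813956284 [0.45509462 1.00253312 0.8697627 ] [0.022, -0.053, 0.903, -0.425]
plate [(array([270., 157.]), 0.59)]
jig [(array([272., 164.]), 0.78), (array([228., 255.]), 0.38)]
cradle [(array([336., 255.]), 0.76), (array([266., 255.]), 0.63)]
spare [(array([261., 223.]), 0.74)]
jar [(array([226., 256.]), 0.65), (array([273., 161.]), 0.31)]
```

View pics/top0.png

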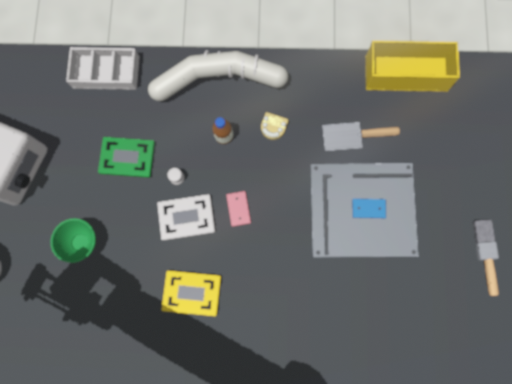

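View pics/side0.png

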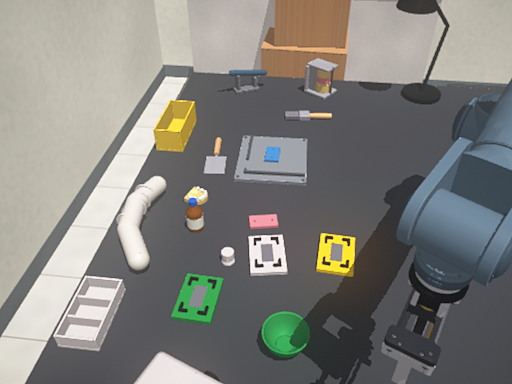

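```bash
cat > h.py <<'E'
from workcell import r, imaging, ticket, nets
import cv2, numpy as np
from scipy.spatial.transform import Rotation as R
def rot(q): return R.from_quat(np.roll(q,-1))
def rays(p,uv,fish=False):
    a=(np.atleast_2d(uv)-[p["cx"],p["cy"]])/[p["fx"],p["fy"]]
    if fish:
        t=np.linalg.norm(a,axis=1,keepdims=True); d=np.c_[a*np.sinc(t/np.pi),np.cos(t)]
    else: d=np.c_[a,np.ones(len(a))]
    q=np.asarray(p["rotation"]); Rm=q if q.shape==(3,3) else rot(q).as_matrix()
    d=d@Rm.T; return np.array(p["origin"]),d/np.linalg.norm(d,axis=1,keepdims=True)
def plane(p,uv,z,fish=False):
    o,d=rays(p,uv,fish); return o+d*((z-o[2])/d[:,2])[:,None]
def tri(*obs):  # obs: (picture, uv, fish)
    A=0;b=0
    for p,uv,f in obs:
        o,d=rays(p,uv,f); M=np.eye(3)-np.outer(d[0],d[0]); A=A+M; b=b+M@o
    return np.linalg.solve(A,b)
def rect(P):  # world xy of mask pixels -> centre, long-axis yaw deg, sizes
    (c,s,a)=cv2.minAreaRect(P[:,:2].astype(np.float32)*1000)
    a = a if s[0]>s[1] else a+90
    return np.round(c,1),np.round(sorted(s),1),round((a+90)%180-90,1)
def pix(m): return np.argwhere(m)[:,::-1]
E
python3 - <<'E'
from h import *
T=imaging.read_camera("top");S=imaging.read_camera("side")
for t,z,i,js in(("plate",.02,(369,208),(272,155)),("spare",.008,(239,209),(263,221)),("cradle",.014,(186,216),(267,254)),("jig",.012,(364,210),(272,159))):
    f=lambda p,g: min(nets.cut_out(p,t),key=lambda d:np.hypot(*(np.array(d["xy"])-g)))
    a=f(T,i);b=f(S,js)
    ca,cb=[pix(d["mask"]).mean(0) for d in(a,b)]
    print(t,ca,cb,"tri",np.round(tri((T,ca,0),(S,cb,0)),3),rect(plane(T,pix(a["mask"]),z)),rect(plane(S,pix(b["mask"]),z)))
o=r.observe();print(rot(o["tool_rot"]).as_matrix().round(3))
E
```

```text
plate [367.34751773 207.42198582] [271.87623762 154.11386139] tri [ 0.566 -0.198  0.018] (array([ 569.9, -199. ]), array([44.6, 73. ]), -88.5) (array([ 564.7, -195. ]), array([43.8, 84.7]), -89.0)
spare [237.78548896 207.44952681] [262.54705882 221.56764706] tri [0.561 0.103 0.004] (array([562.5, 102.8]), array([45.9, 78.7]), 12.3) (array([559.1, 107.9]), array([51.6, 72.2]), 11.2)
cradle [185.06268364 216.92654261] [266.27025037 255.51767305] tri [0.536 0.227 0.004] (array([536.8, 224.7]), array([ 92.5, 125.6]), -79.7) (array([533.8, 232. ]), array([ 88.4, 131.3]), -81.9)
jig [362.2434117  209.93362493] [271.26962111 161.20466847] tri [ 0.566 -0.19  -0.005] (array([ 565.9, -187.7]), array([221.5, 244.1]), -87.8) (array([ 564.8, -183.9]), array([218.2, 261.1]), -87.8)
[[-0.909  0.416 -0.   ]
 [ 0.416  0.909  0.   ]
 [ 0.     0.    -1.   ]]
```

```bash
cat >> h.py <<'E'
def plan(x,y,z,yaw,n,jaw=1.0):
    """rows to bring TCP to x,y,z with tool y at world yaw (deg); straight-line, tool down"""
    o=r.observe(); M=rot(o["tool_rot"]).as_matrix(); a0=np.arctan2(M[1,1],M[0,1])
    da=(np.radians(yaw)-a0+np.pi/2)%np.pi-np.pi/2; d=(np.array([x,y,z])-o["eef_pos"])/n
    print("from",np.round(o["eef_pos"],4),round(np.degrees(a0),2),"turn",round(np.degrees(da),2))
    for k in range(n):
        a=a0+da*k/n; Y=np.array([np.cos(a),np.sin(a)]); X=np.array([-Y[1],Y[0]])  # X x Y = -z
        print([[round(v/.04,3) for v in(d[:2]@X,d[:2]@Y,-d[2])],round(-da/n/.08,3),jaw],end=",")
    print()
E
python3 -c "
from h import *
plan(.53,.22,.30,2.2,14)"
```

```text
from [0.2703 0.5912 0.2055] 65.43 turn -63.23
[[np.float64(-0.697), np.float64(-0.41), np.float64(-0.169)], np.float64(0.985), 1.0],[[np.float64(-0.728), np.float64(-0.354), np.float64(-0.169)], np.float64(0.985), 1.0],[[np.float64(-0.753), np.float64(-0.295), np.float64(-0.169)], np.float64(0.985), 1.0],[[np.float64(-0.774), np.float64(-0.235), np.float64(-0.169)], np.float64(0.985), 1.0],[[np.float64(-0.79), np.float64(-0.173), np.float64(-0.169)], np.float64(0.985), 1.0],[[np.float64(-0.801), np.float64(-0.111), np.float64(-0.169)], np.float64(0.985), 1.0],[[np.float64(-0.808), np.float64(-0.047), np.float64(-0.169)], np.float64(0.985), 1.0],[[np.float64(-0.809), np.float64(0.017), np.float64(-0.169)], np.float64(0.985), 1.0],[[np.float64(-0.805), np.float64(0.08), np.float64(-0.169)], np.float64(0.985), 1.0],[[np.float64(-0.796), np.float64(0.143), np.float64(-0.169)], np.float64(0.985), 1.0],[[np.float64(-0.782), np.float64(0.206), np.float64(-0.169)], np.float64(0.985), 1.0],[[np.float64(-0.764), np.float64(0.267), np.float64(-0.169)], np.float64(0.985), 1.0],[[np.float64(-0.74), np.float64(0.326), np.float64(-0.169)], np.float64(0.985), 1.0],[[np.float64(-0.712), np.float64(0.383), np.float64(-0.169)], np.float64(0.985), 1.0],
```

Call:
arm_command(
  rows=[
    [[-0.7, -0.41, -0.17], 0.98, 1],
    [[-0.73, -0.35, -0.17], 0.98, 1],
    [[-0.75, -0.3, -0.17], 0.98, 1],
    [[-0.77, -0.23, -0.17], 0.98, 1],
    [[-0.79, -0.17, -0.17], 0.98, 1],
    [[-0.8, -0.11, -0.17], 0.98, 1],
    [[-0.81, -0.05, -0.17], 0.98, 1],
    [[-0.81, 0.02, -0.17], 0.98, 1],
    [[-0.8, 0.08, -0.17], 0.98, 1],
    [[-0.8, 0.14, -0.17], 0.98, 1],
  ],
)

```text
time_s: 2.1
eef_pos: [0.457, 0.3255, 0.2739]
tool_rot: [0.0, 0.571, 0.821, 0.0]
contact_force: [-0.1, 0.1, -0.3]
finger_gap: 0.0941
finger_force: 0.0
```

Call:
arm_command(
  rows=[
    [[-0.78, 0.21, -0.17], 0.98, 1],
    [[-0.76, 0.27, -0.17], 0.98, 1],
    [[-0.74, 0.33, -0.17], 0.98, 1],
    [[-0.71, 0.38, -0.17], 0.98, 1],
    [[0, 0, 0], 0, 1],
    [[0, 0, 0], 0, 1],
  ],
)

```text
time_s: 2.7
eef_pos: [0.5314, 0.2213, 0.3006]
tool_rot: [-0.0, 0.691, 0.723, 0.0]
contact_force: [-0.4, 0.2, -0.1]
finger_gap: 0.0941
finger_force: 0.0
```

Run:
```python
from h import *
p=imaging.read_camera("wrist");cv2.imwrite("pics/w1.png",p["pixels"][:,:,::-1])
np.save("w1.npy",p,allow_pickle=True)
print(p["fx"],p["cx"],p["cy"],p["origin"],np.round(rot(p["rotation"]).as_matrix(),2).tolist())
for t,z in(("cradle",.014),("spare",.008)):
    for d in nets.cut_out(p,t): print(t,d["conf"],np.round(d["xy"]),rect(plane(p,pix(d["mask"]),z,1)))
plan(.56,-.2,.25,2.2,11)
```

```text
297.3186396354542 253.51684497680725 190.022445028112 [0.52870625 0.29695706 0.47994389] [[1.0, 0.04, 0.01], [0.04, -0.96, -0.26], [0.0, 0.26, -0.96]]
cradle 0.64 [345.  71.] (array([677.6, 376.1]), array([ 93., 126.]), 86.3)
cradle 0.62 [155. 164.] (array([365.7, 202.4]), array([ 92.7, 124.3]), 86.3)
cradle 0.6 [253. 155.] (array([537.3, 224.7]), array([ 91.9, 126.9]), -80.4)
spare 0.77 [268. 226.] (array([560.8, 103.3]), array([49.5, 77. ]), 11.9)
from [0.5306 0.2224 0.3002] 2.65 turn -0.45
[[np.float64(-0.962), np.float64(0.022), np.float64(0.114)], np.float64(0.009), 1.0],[[np.float64(-0.962), np.float64(0.023), np.float64(0.114)], np.float64(0.009), 1.0],[[np.float64(-0.962), np.float64(0.024), np.float64(0.114)], np.float64(0.009), 1.0],[[np.float64(-0.962), np.float64(0.025), np.float64(0.114)], np.float64(0.009), 1.0],[[np.float64(-0.962), np.float64(0.025), np.float64(0.114)], np.float64(0.009), 1.0],[[np.float64(-0.962), np.float64(0.026), np.float64(0.114)], np.float64(0.009), 1.0],[[np.float64(-0.962), np.float64(0.027), np.float64(0.114)], np.float64(0.009), 1.0],[[np.float64(-0.962), np.float64(0.027), np.float64(0.114)], np.float64(0.009), 1.0],[[np.float64(-0.962), np.float64(0.028), np.float64(0.114)], np.float64(0.009), 1.0],[[np.float64(-0.962), np.float64(0.029), np.float64(0.114)], np.float64(0.009), 1.0],[[np.float64(-0.962), np.float64(0.029), np.float64(0.114)], np.float64(0.009), 1.0],
```

View pics/w1.png

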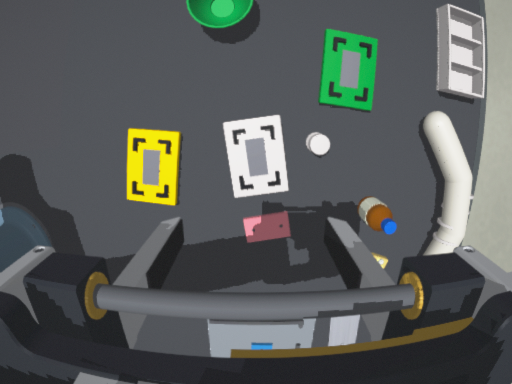

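White stage is at (256,156), the pink spare at (267,227); the green (350,70) and yellow (153,166) stages are look-alikes. Wrist and top views of the white stage agree. Next, over the jig.

Call:
arm_command(
  rows=[
    [[-0.96, 0.025, 0.11], 0.01, 1],
    [[-0.96, 0.025, 0.11], 0.01, 1],
    [[-0.96, 0.025, 0.11], 0.01, 1],
    [[-0.96, 0.025, 0.11], 0.01, 1],
    [[-0.96, 0.025, 0.11], 0.01, 1],
    [[-0.96, 0.025, 0.11], 0.01, 1],
    [[-0.96, 0.025, 0.11], 0.01, 1],
    [[-0.96, 0.025, 0.11], 0.01, 1],
    [[-0.96, 0.025, 0.11], 0.01, 1],
    [[-0.96, 0.025, 0.11], 0.01, 1],
  ],
)

```text
time_s: 3.85
eef_pos: [0.557, -0.1621, 0.2563]
tool_rot: [-0.0, 0.693, 0.721, 0.0]
contact_force: [0.4, 0.1, 0.5]
finger_gap: 0.094
finger_force: 0.0
```

Call:
arm_command(
  rows=[
    [[-0.96, 0.025, 0.11], 0, 1],
    [[0, 0, 0], 0, 1],
    [[0, 0, 0], 0, 1],
  ],
)

```text
time_s: 4.15
eef_pos: [0.5593, -0.1994, 0.2518]
tool_rot: [-0.001, 0.694, 0.72, 0.0]
contact_force: [-1.0, -0.5, -0.2]
finger_gap: 0.0943
finger_force: 0.0
```

Run:
```python
from h import *
T=imaging.read_camera("top")
p=imaging.read_camera("wrist");cv2.imwrite("pics/w2.png",cv2.resize(p["pixels"][60:320,100:440,::-1],None,fx=2.3,fy=2.3,interpolation=cv2.INTER_CUBIC))
np.save("w2.npy",p,allow_pickle=True)
for t,z in(("plate",.02),("jig",.012)):
    for d in nets.cut_out(p,t): print(t,round(d["conf"],2),np.round(d["xy"]),rect(plane(p,pix(d["mask"]),z,1)))
    for d in nets.cut_out(T,t): print("top",t,round(d["conf"],2),np.round(d["xy"]),rect(plane(T,pix(d["mask"]),z)))
# blue colour mask
for q,f in((p,1),(T,0)):
    hsv=cv2.cvtColor(q["pixels"],cv2.COLOR_RGB2HSV);m=cv2.inRange(hsv,(98,120,60),(118,255,255))
    n,l,s,c=cv2.connectedComponentsWithStats(m)
    k=1+np.argmax(s[1:,4]);print("blue",s[k],c[k],rect(plane(q,pix(l==k),.02,f)))
o=r.observe();print(o["eef_pos"])
```

```text
plate 0.87 [257. 166.] (array([ 566.7, -200.7]), array([43.9, 76.1]), 89.8)
top plate 0.56 [359. 206.] (array([ 564.5, -175. ]), array([25.3, 44.7]), -0.4)
top plate 0.23 [180. 174.] (array([633.5, 252.7]), array([29.9, 39.8]), 46.9)
jig 0.68 [256. 138.] (array([ 565.6, -189.3]), array([221.6, 241.5]), -87.9)
top jig 0.79 [333. 197.] (array([ 563.9, -147.2]), array([159.3, 221.6]), 1.8)
blue [ 242  140   33   53 1526] [257.93971166 167.21756225] (array([ 566.6, -201. ]), array([43.9, 75.4]), -89.1)
blue [353 199  13  19 161] [357.57763975 208.70807453] (array([ 565.9, -178.5]), array([27.6, 42.1]), -0.4)
[ 0.55963648 -0.19898444  0.25258919]
```

View pics/w2.png

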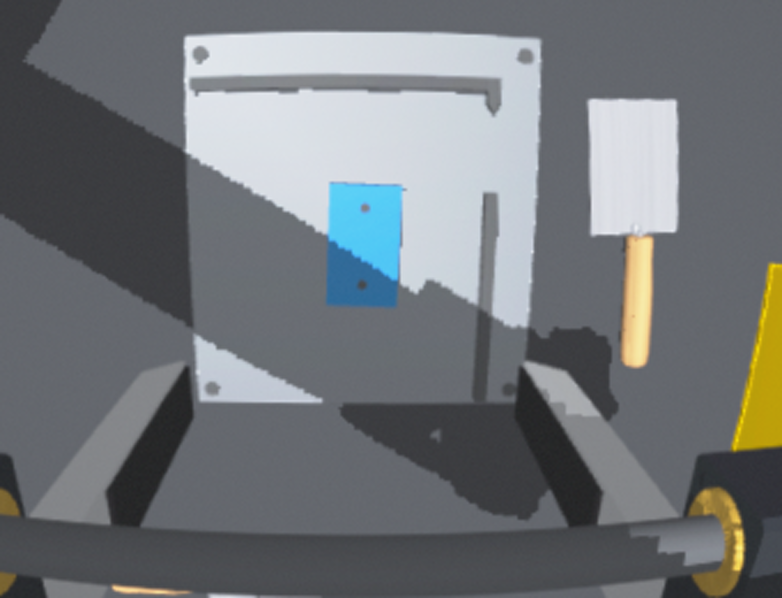

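The crop shows the blue plate with two dots at about (365,245). It is the only blue one, since the spare is pink. The side fence is the bar at the top (row 85) and the far fence is at right (col 485). The notch is between row 115 and 193. The sizes (43.9 x 76.1 and 221.6 x 241.5) check out.

```bash
python3 -c "
from h import *
plan(.5667,-.2008,.040,2.1,6)"
```

```text
from [ 0.5596 -0.199   0.2526] 2.19 turn -0.09
[[np.float64(-0.009), np.float64(0.029), np.float64(0.886)], np.float64(0.003), 1.0],[[np.float64(-0.009), np.float64(0.029), np.float64(0.886)], np.float64(0.003), 1.0],[[np.float64(-0.009), np.float64(0.029), np.float64(0.886)], np.float64(0.003), 1.0],[[np.float64(-0.009), np.float64(0.029), np.float64(0.886)], np.float64(0.003), 1.0],[[np.float64(-0.009), np.float64(0.029), np.float64(0.886)], np.float64(0.003), 1.0],[[np.float64(-0.009), np.float64(0.029), np.float64(0.886)], np.float64(0.003), 1.0],
```

Call:
arm_command(
  rows=[
    [[-0.01, 0.03, 0.88], 0, 1],
    [[-0.01, 0.03, 0.88], 0, 1],
    [[-0.01, 0.03, 0.88], 0, 1],
    [[-0.01, 0.03, 0.88], 0, 1],
    [[-0.01, 0.03, 0.88], 0, 1],
    [[-0.01, 0.03, 0.88], 0, 0.7],
    [[0, 0, 0], 0, 0.7],
    [[0, 0, 0], 0, 0.7],
    [[0, 0, 0], 0, 0.7],
  ],
  grip_force=6,
)

```text
time_s: 5.35
eef_pos: [0.5683, -0.2029, 0.0437]
tool_rot: [0.002, 0.694, 0.72, 0.001]
contact_force: [-1.1, -0.2, 0.7]
finger_gap: 0.0667
finger_force: 0.0
```

Run:
```python
from h import *
p=imaging.read_camera("wrist");cv2.imwrite("pics/w3.png",p["pixels"][:,:,::-1])
plan(.5667,-.2008,.0145,2.1,3)
```

```text
from [ 0.5684 -0.2031  0.0438] 2.1 turn -0.0
[[np.float64(0.02), np.float64(-0.014), np.float64(0.245)], np.float64(0.0), 1.0],[[np.float64(0.02), np.float64(-0.014), np.float64(0.245)], np.float64(0.0), 1.0],[[np.float64(0.02), np.float64(-0.014), np.float64(0.245)], np.float64(0.0), 1.0],
```

View pics/w3.png

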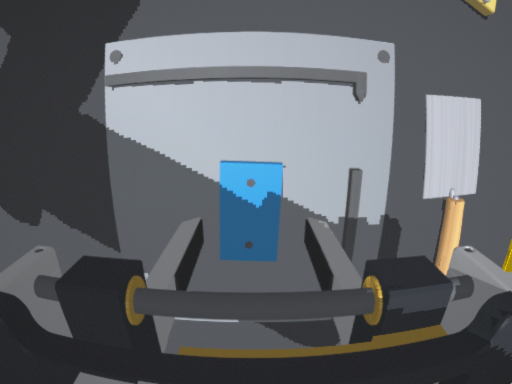

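Plate (250,210) is between the open fingers. Lowering, then gripping lightly.

Call:
arm_command(
  rows=[
    [[0.02, -0.01, 0.24], 0, 0.7],
    [[0.02, -0.01, 0.24], 0, 0.7],
    [[0.02, -0.01, 0.16], 0, 0.7],
    [[0, 0, 0], 0, 0.7],
    [[0, 0, 0], 0, 0.7],
    [[0, 0, 0], 0, 0.7],
  ],
)

```text
time_s: 6.0
eef_pos: [0.5656, -0.2001, 0.0157]
tool_rot: [0.0, 0.694, 0.72, 0.0]
contact_force: [-0.2, 1.6, 0.1]
finger_gap: 0.0659
finger_force: 0.0
```

Call:
arm_command(
  rows=[
    [[0, 0, 0.03], 0, 0.35],
    [[0, 0, 0], 0, 0.35],
    [[0, 0, 0], 0, 0.35],
    [[0, 0, 0], 0, 0.35],
    [[0, 0, 0], 0, 0.35],
  ],
  grip_force=6,
)

```text
time_s: 6.5
eef_pos: [0.5655, -0.2, 0.0144]
tool_rot: [0.0, 0.694, 0.72, -0.0]
contact_force: [0.6, -0.5, 0.0]
finger_gap: 0.0441
finger_force: 5.9
```

Run:
```python
from h import *
o=r.observe();print(o["finger_gap"],o["finger_force"],o["contact_force"])
a=np.radians(2.1);c=np.array([.5656,-.1893])
J=np.array([[np.cos(a),-np.sin(a)],[np.sin(a),np.cos(a)]])
print("jig xy",J.T@(o["eef_pos"][:2]-c))
```

```text
0.044108094264327664 5.9422143548727036 [ 0.64016031 -0.45096518  0.03761754]
jig xy [-0.00053903 -0.01068204]
```

Call:
arm_command(
  rows=[
    [[0.15, 0, 0], 0, 0.35],
    [[0.15, 0, 0], 0, 0.35],
    [[0.15, 0, 0], 0, 0.35],
    [[0.15, 0, 0], 0, 0.35],
    [[0.15, 0, 0], 0, 0.35],
    [[0.15, 0, 0], 0, 0.35],
    [[0.15, 0, 0], 0, 0.35],
    [[0.15, 0, 0], 0, 0.35],
    [[0.15, 0, 0], 0, 0.35],
    [[0, 0, 0], 0, 0.35],
  ],
)

```text
time_s: 7.5
eef_pos: [0.5635, -0.1449, 0.0143]
tool_rot: [-0.0, 0.694, 0.72, 0.0]
contact_force: [-0.0, 1.2, 2.2]
finger_gap: 0.0442
finger_force: 5.9
```

Call:
arm_command(
  rows=[
    [[0.025, 0, 0], 0, 0.35],
    [[0.025, 0, 0], 0, 0.35],
    [[0.025, 0, 0], 0, 0.35],
    [[0, 0, 0], 0, 0.35],
  ],
)

```text
time_s: 7.9
eef_pos: [0.5634, -0.1432, 0.0143]
tool_rot: [0.0, 0.694, 0.72, 0.0]
contact_force: [-0.5, -1.3, 0.3]
finger_gap: 0.0443
finger_force: 5.9
```

Call:
arm_command(
  rows=[
    [[0.025, 0, 0], 0, 0.35],
    [[0, 0, 0], 0, 0.35],
  ],
)

```text
time_s: 8.1
eef_pos: [0.5633, -0.1421, 0.0143]
tool_rot: [0.0, 0.694, 0.72, -0.0]
contact_force: [0.0, -1.3, 2.2]
finger_gap: 0.0442
finger_force: 6.0
```

Call:
arm_command(
  rows=[
    [[0.025, 0, 0], 0, 0.35],
    [[0, 0, 0], 0, 0.35],
  ],
)

```text
time_s: 8.3
eef_pos: [0.5635, -0.1414, 0.0144]
tool_rot: [0.001, 0.694, 0.72, -0.0]
contact_force: [1.1, -3.3, 0.6]
finger_gap: 0.0443
finger_force: 6.0
```

Call:
arm_command(
  rows=[
    [[0.03, 0, 0], 0, 0.35],
    [[0, 0, 0], 0, 0.35],
  ],
)

```text
time_s: 8.5
eef_pos: [0.564, -0.1404, 0.0145]
tool_rot: [0.001, 0.694, 0.72, 0.0]
contact_force: [3.6, -4.2, -1.5]
finger_gap: 0.0438
finger_force: 6.0
```

Run:
```python
from h import *
p=imaging.read_camera("wrist");cv2.imwrite("pics/w4.png",cv2.resize(p["pixels"][90:290,120:400,::-1],None,fx=2.8,fy=2.8,interpolation=cv2.INTER_CUBIC))
o=r.observe();print(o["contact_force"],o["eef_pos"])
```

```text
[ 1.70017049 -4.50739215 -0.83007344] [ 0.5639923  -0.14049143  0.01453558]
```

View pics/w4.png

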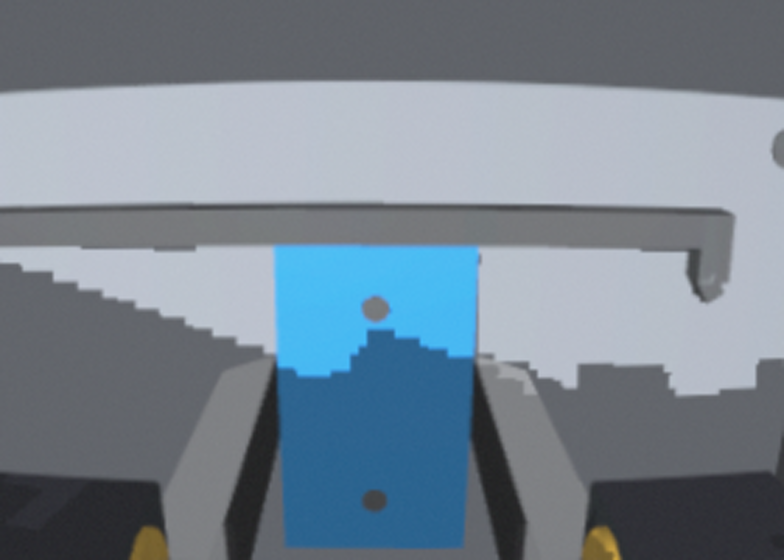

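The plate's short side lies against the side fence (row 245). Now I slide +x towards the far fence.

Call:
arm_command(
  rows=[
    [[-0.015, 0, 0], 0, 0.35],
    [[0, 0.14, 0], 0, 0.35],
    [[0, 0.14, 0], 0, 0.35],
    [[0, 0.14, 0], 0, 0.35],
    [[0, 0.14, 0], 0, 0.35],
    [[0, 0.14, 0], 0, 0.35],
    [[0, 0.14, 0], 0, 0.35],
    [[0, 0.14, 0], 0, 0.35],
    [[0, 0.14, 0], 0, 0.35],
    [[0, 0, 0], 0, 0.35],
  ],
)

```text
time_s: 9.55
eef_pos: [0.6077, -0.1389, 0.0142]
tool_rot: [-0.001, 0.694, 0.72, -0.001]
contact_force: [-2.1, -4.2, 2.8]
finger_gap: 0.0439
finger_force: 6.0
```

Call:
arm_command(
  rows=[
    [[0, 0.04, 0], 0, 0.35],
    [[0, 0.04, 0], 0, 0.35],
    [[0, 0.04, 0], 0, 0.35],
    [[0, 0, 0], 0, 0.35],
  ],
)

```text
time_s: 9.95
eef_pos: [0.6117, -0.1388, 0.0142]
tool_rot: [-0.001, 0.694, 0.72, -0.001]
contact_force: [-4.0, -3.6, 5.8]
finger_gap: 0.0441
finger_force: 6.0
```

Call:
arm_command(
  rows=[
    [[0, 0.03, 0], 0, 0.35],
    [[0, 0, 0], 0, 0.35],
  ],
)

```text
time_s: 10.15
eef_pos: [0.6128, -0.1387, 0.0142]
tool_rot: [-0.001, 0.694, 0.72, -0.001]
contact_force: [-4.5, -3.7, 5.1]
finger_gap: 0.0439
finger_force: 6.0
```

Call:
arm_command(
  rows=[
    [[0, 0.03, -0.01], 0, 0.35],
    [[0, 0.03, 0], 0, 0.35],
    [[0, 0, 0], 0, 0.35],
  ],
)

```text
time_s: 10.45
eef_pos: [0.6151, -0.1386, 0.0142]
tool_rot: [-0.001, 0.694, 0.72, -0.001]
contact_force: [-3.5, -4.3, 1.9]
finger_gap: 0.0437
finger_force: 6.0
```

Call:
arm_command(
  rows=[
    [[0, 0.03, 0], 0, 0.35],
    [[0, 0.03, 0], 0, 0.35],
    [[0, 0, 0], 0, 0.35],
  ],
)

```text
time_s: 10.75
eef_pos: [0.6155, -0.1384, 0.0139]
tool_rot: [-0.003, 0.694, 0.72, -0.003]
contact_force: [-10.2, -4.0, 6.8]
finger_gap: 0.0441
finger_force: 6.0
```

Run:
```python
from h import *
p=imaging.read_camera("wrist");cv2.imwrite("pics/w5.png",cv2.resize(p["pixels"][90:290,120:400,::-1],None,fx=2.8,fy=2.8,interpolation=cv2.INTER_CUBIC))
o=r.observe();print(o["contact_force"],o["eef_pos"])
```

```text
[-9.0165558  -5.38867103  7.5139744 ] [ 0.61551388 -0.13839276  0.01386673]
```

View pics/w5.png

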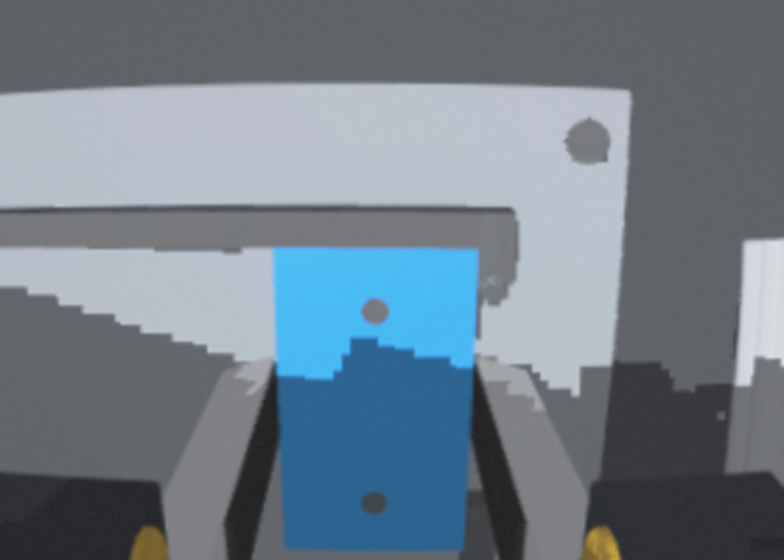

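Plate is flush in the corner: side fence along row 247, far fence at col 480, and the x force jumped to about 10 N. I relax, firm up the grip and lift straight up.

Call:
arm_command(
  rows=[
    [[0, -0.02, 0], 0, 0.3],
    [[0, 0, 0], 0, 0.3],
    [[0, 0, 0], 0, 0.3],
    [[0, 0, 0], 0, 0.3],
  ],
  grip_force=25,
)

```text
time_s: 11.2
eef_pos: [0.6155, -0.1384, 0.0139]
tool_rot: [-0.002, 0.694, 0.72, -0.002]
contact_force: [-7.6, -4.6, 4.7]
finger_gap: 0.0438
finger_force: 25.0
```

Call:
arm_command(
  rows=[
    [[0, 0, -0.1], 0, 0.3],
    [[0, 0, -0.2], 0, 0.3],
    [[0, 0, -0.3], 0, 0.3],
    [[0, 0, -0.5], 0, 0.3],
    [[0, 0, -0.5], 0, 0.3],
    [[0, 0, -0.5], 0, 0.3],
    [[0, 0, -0.5], 0, 0.3],
    [[0, 0, -0.4], 0, 0.3],
    [[0, 0, 0], 0, 0.3],
    [[0, 0, 0], 0, 0.3],
  ],
)

```text
time_s: 12.2
eef_pos: [0.6179, -0.138, 0.1345]
tool_rot: [-0.0, 0.694, 0.72, 0.0]
contact_force: [-0.7, 0.2, -1.5]
finger_gap: 0.0437
finger_force: 25.0
```

Run:
```python
from h import *
p=imaging.read_camera("wrist");o=r.observe();print(o["finger_gap"],o["finger_force"],o["contact_force"])
hsv=cv2.cvtColor(p["pixels"],cv2.COLOR_RGB2HSV);m=cv2.inRange(hsv,(98,120,60),(118,255,255))
n,l,s,c=cv2.connectedComponentsWithStats(m);k=1+np.argmax(s[1:,4])
print(s[k],rect(plane(p,pix(l==k),o["eef_pos"][2]+.0055,1)),o["eef_pos"])
cv2.imwrite("pics/w6.png",p["pixels"][:,:,::-1])
plan(.537,.2247,.130,9.7,10,.3)
```

```text
0.04398497201439605 24.991442263126373 [-0.28439175  0.58833227 -1.1917957 ]
[ 218  176   73  111 7481] (array([ 619. , -140.2]), array([44.7, 78.1]), -88.2) [ 0.61732492 -0.13786894  0.13355619]
from [ 0.6173 -0.1379  0.1336] 2.09 turn 7.61
[[np.float64(0.913), np.float64(-0.168), np.float64(0.009)], np.float64(-0.166), 0.3],[[np.float64(0.915), np.float64(-0.156), np.float64(0.009)], np.float64(-0.166), 0.3],[[np.float64(0.917), np.float64(-0.143), np.float64(0.009)], np.float64(-0.166), 0.3],[[np.float64(0.919), np.float64(-0.131), np.float64(0.009)], np.float64(-0.166), 0.3],[[np.float64(0.921), np.float64(-0.119), np.float64(0.009)], np.float64(-0.166), 0.3],[[np.float64(0.922), np.float64(-0.107), np.float64(0.009)], np.float64(-0.166), 0.3],[[np.float64(0.924), np.float64(-0.094), np.float64(0.009)], np.float64(-0.166), 0.3],[[np.float64(0.925), np.float64(-0.082), np.float64(0.009)], np.float64(-0.166), 0.3],[[np.float64(0.926), np.float64(-0.07), np.float64(0.009)], np.float64(-0.166), 0.3],[[np.float64(0.927), np.float64(-0.058), np.float64(0.009)], np.float64(-0.166), 0.3],
```

View pics/w6.png

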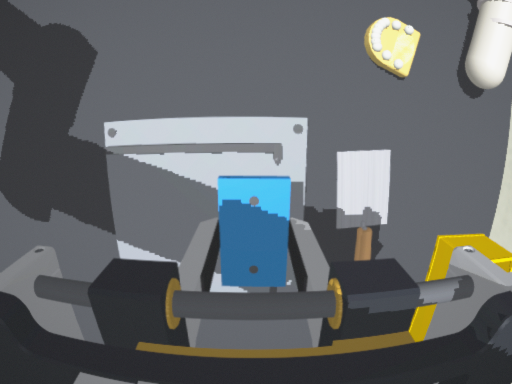

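The plate is held level in the jaws (255,232), square to the tool. I carry it over the stage.

Call:
arm_command(
  rows=[
    [[0.92, -0.17, 0], -0.17, 0.3],
    [[0.92, -0.16, 0], -0.17, 0.3],
    [[0.92, -0.15, 0], -0.17, 0.3],
    [[0.92, -0.14, 0], -0.17, 0.3],
    [[0.92, -0.12, 0], -0.17, 0.3],
    [[0.92, -0.11, 0], -0.17, 0.3],
    [[0.92, -0.1, 0], -0.17, 0.3],
    [[0.92, -0.09, 0], -0.17, 0.3],
    [[0.93, -0.08, 0], -0.17, 0.3],
    [[0.93, -0.07, 0], -0.14, 0.3],
  ],
)

```text
time_s: 13.25
eef_pos: [0.5331, 0.2255, 0.133]
tool_rot: [-0.001, 0.644, 0.765, -0.001]
contact_force: [0.4, -0.1, -1.3]
finger_gap: 0.0437
finger_force: 25.0
```

Call:
arm_command(
  rows=[
    [[0, 0, 0.5], 0, 0.3],
    [[0, 0, 0.5], 0, 0.3],
    [[0, 0, 0], 0, 0.3],
    [[0, 0, 0], 0, 0.3],
    [[0, 0, 0], 0, 0.3],
  ],
)

```text
time_s: 13.75
eef_pos: [0.5352, 0.2241, 0.0954]
tool_rot: [0.0, 0.645, 0.764, 0.0]
contact_force: [-0.2, 0.9, -0.6]
finger_gap: 0.0434
finger_force: 25.0
```

Run:
```python
from h import *
p=imaging.read_camera("wrist");o=r.observe();print(o["finger_gap"],o["contact_force"],o["eef_pos"])
hsv=cv2.cvtColor(p["pixels"],cv2.COLOR_RGB2HSV);m=cv2.inRange(hsv,(98,120,60),(118,255,255))
n,l,s,c=cv2.connectedComponentsWithStats(m);k=1+np.argmax(s[1:,4])
print(s[k],rect(plane(p,pix(l==k),o["eef_pos"][2]+.0055,1)))
for d in nets.cut_out(p,"cradle"): print(d["conf"],np.round(d["xy"]),rect(plane(p,pix(d["mask"]),.014,1)))
cv2.imwrite("pics/w7.png",cv2.resize(p["pixels"][60:300,100:420,::-1],None,fx=2.4,fy=2.4,interpolation=cv2.INTER_CUBIC))
plan(.5358,.2270,.06,9.7,3,.3)
```

```text
0.04342145477631289 [-0.11778247  0.20987663 -0.97822931] [0.53547196 0.2241414  0.09567574]
[ 218  176   73  110 7427] (array([536.4, 222.8]), array([45. , 76.8]), -80.4)
0.83 [252. 156.] (array([533. , 243.4]), array([86. , 90.2]), 10.4)
0.77 [415.  72.] (array([676.2, 376.3]), array([ 93.8, 124.6]), 87.4)
0.64 [ 89. 183.] (array([365.6, 202.2]), array([ 95.6, 127.1]), 86.5)
from [0.5355 0.2242 0.0957] 9.71 turn -0.01
[[np.float64(0.023), np.float64(0.007), np.float64(0.298)], np.float64(0.001), 0.3],[[np.float64(0.023), np.float64(0.007), np.float64(0.298)], np.float64(0.001), 0.3],[[np.float64(0.023), np.float64(0.007), np.float64(0.298)], np.float64(0.001), 0.3],
```

View pics/w7.png

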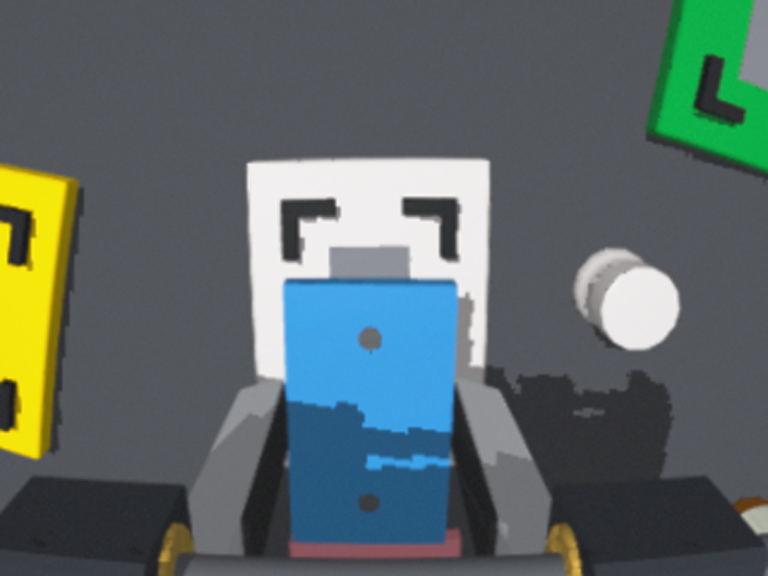

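Plate (370,410) lines up with the white stage and its brackets, about 2 mm short in y. I correct that while lowering.

Call:
arm_command(
  rows=[
    [[0.02, 0.005, 0.4], 0, 0.3],
    [[0.02, 0.005, 0.4], 0, 0.3],
    [[0.01, 0, 0.4], 0, 0.3],
    [[0, 0, 0.2], 0, 0.3],
    [[0, 0, 0], 0, 0.3],
    [[0, 0, 0], 0, 0.3],
  ],
)

```text
time_s: 14.45
eef_pos: [0.5347, 0.2263, 0.0384]
tool_rot: [-0.0, 0.645, 0.765, -0.0]
contact_force: [0.2, 0.6, -0.8]
finger_gap: 0.0438
finger_force: 25.0
```

Run:
```python
from h import *
p=imaging.read_camera("wrist");o=r.observe();print(o["contact_force"])
hsv=cv2.cvtColor(p["pixels"],cv2.COLOR_RGB2HSV);m=cv2.inRange(hsv,(98,120,60),(118,255,255))
n,l,s,c=cv2.connectedComponentsWithStats(m);k=1+np.argmax(s[1:,4])
print(s[k],rect(plane(p,pix(l==k),o["eef_pos"][2]+.0055,1)))
plan(.5358,.2260,.0165,9.7,6,.3)
```

```text
[ 0.14729698  0.36929551 -1.07783936]
[ 217  177   75  109 7415] (array([536. , 224.8]), array([44.9, 76.1]), -80.4)
from [0.5352 0.2264 0.039 ] 9.74 turn -0.04
[[np.float64(-0.002), np.float64(0.002), np.float64(0.094)], np.float64(0.002), 0.3],[[np.float64(-0.002), np.float64(0.002), np.float64(0.094)], np.float64(0.002), 0.3],[[np.float64(-0.002), np.float64(0.002), np.float64(0.094)], np.float64(0.002), 0.3],[[np.float64(-0.002), np.float64(0.002), np.float64(0.094)], np.float64(0.002), 0.3],[[np.float64(-0.002), np.float64(0.002), np.float64(0.094)], np.float64(0.002), 0.3],[[np.float64(-0.002), np.float64(0.002), np.float64(0.094)], np.float64(0.002), 0.3],
```

Call:
arm_command(
  rows=[
    [[0, 0, 0.13], 0, 0.3],
    [[0, 0, 0.13], 0, 0.3],
    [[0, 0, 0.1], 0, 0.3],
    [[0, 0, 0.08], 0, 0.3],
    [[0, 0, 0.06], 0, 0.3],
    [[0, 0, 0.03], 0, 0.3],
    [[0, 0, 0], 0, 0.3],
    [[0, 0, 0], 0, 0.3],
  ],
)

```text
time_s: 15.3
eef_pos: [0.5348, 0.2263, 0.0176]
tool_rot: [0.0, 0.644, 0.765, 0.0]
contact_force: [-0.7, -0.3, -0.1]
finger_gap: 0.0435
finger_force: 25.0
```

Call:
arm_command(
  rows=[
    [[0, 0, 0.02], 0, 0.3],
    [[0, 0, 0], 0, 0.3],
    [[0, 0, 0], 0, 0.3],
  ],
)

```text
time_s: 15.6
eef_pos: [0.5347, 0.2263, 0.0167]
tool_rot: [0.0, 0.645, 0.765, 0.0]
contact_force: [-0.1, -0.4, -0.3]
finger_gap: 0.0433
finger_force: 25.0
```

Call:
arm_command(
  rows=[
    [[0, 0, 0.02], 0, 0.3],
    [[0, 0, 0], 0, 0.3],
    [[0, 0, 0], 0, 0.3],
  ],
)

```text
time_s: 15.9
eef_pos: [0.5349, 0.2263, 0.0161]
tool_rot: [0.0, 0.644, 0.765, 0.0]
contact_force: [-0.2, -1.0, 1.4]
finger_gap: 0.0436
finger_force: 25.0
```

Call:
arm_command(
  rows=[
    [[0, 0, 0.015], 0, 0.3],
    [[0, 0, 0], 0, 0.3],
    [[0, 0, 0], 0, 0.3],
  ],
  grip_force=10,
)

```text
time_s: 16.2
eef_pos: [0.5349, 0.2263, 0.016]
tool_rot: [0.0, 0.644, 0.765, -0.0]
contact_force: [-1.8, -1.2, 5.8]
finger_gap: 0.0439
finger_force: 10.0
```

Contact (upward force, z = 0.016 as expected). I release and rise.

Call:
arm_command(
  rows=[
    [[0, 0, 0], 0, 0.55],
    [[0, 0, 0], 0, 0.6],
    [[0, 0, 0], 0, 0.6],
    [[0, 0, 0], 0, 0.6],
    [[0, 0, -0.2], 0, 0.6],
    [[0, 0, -0.5], 0, 0.6],
    [[0, 0, -0.8], 0, 0.6],
    [[0, 0, -0.8], 0, 0.6],
    [[0, 0, 0], 0, 0.6],
    [[0, 0, 0], 0, 0.6],
  ],
)

```text
time_s: 17.2
eef_pos: [0.5352, 0.2264, 0.1083]
tool_rot: [0.001, 0.645, 0.765, 0.001]
contact_force: [0.2, -0.1, -0.3]
finger_gap: 0.0566
finger_force: 0.0
```

Run:
```python
from h import *
p=imaging.read_camera("wrist");o=r.observe();print(o["contact_force"],o["eef_pos"],o["finger_gap"])
hsv=cv2.cvtColor(p["pixels"],cv2.COLOR_RGB2HSV);m=cv2.inRange(hsv,(98,120,60),(118,255,255))
n,l,s,c=cv2.connectedComponentsWithStats(m);k=1+np.argmax(s[1:,4])
print(s[k],rect(plane(p,pix(l==k),.022,1)))
for d in nets.cut_out(p,"cradle")[:2]: print(d["conf"],rect(plane(p,pix(d["mask"]),.014,1)))
cv2.imwrite("pics/w8.png",cv2.resize(p["pixels"][60:300,100:420,::-1],None,fx=2.4,fy=2.4,interpolation=cv2.INTER_CUBIC))
```

```text
[ 0.53996417 -0.42940519 -0.92256796] [0.5342319  0.22618731 0.10681792] 0.056344071253073405
[ 230  155   48   80 3586] (array([536.5, 223.8]), array([43.3, 77.2]), -80.5)
0.75 (array([536.5, 225.1]), array([ 91.7, 125.9]), -80.1)
0.6 (array([676.4, 376.2]), array([ 94.9, 124.8]), 87.4)
```

View pics/w8.png

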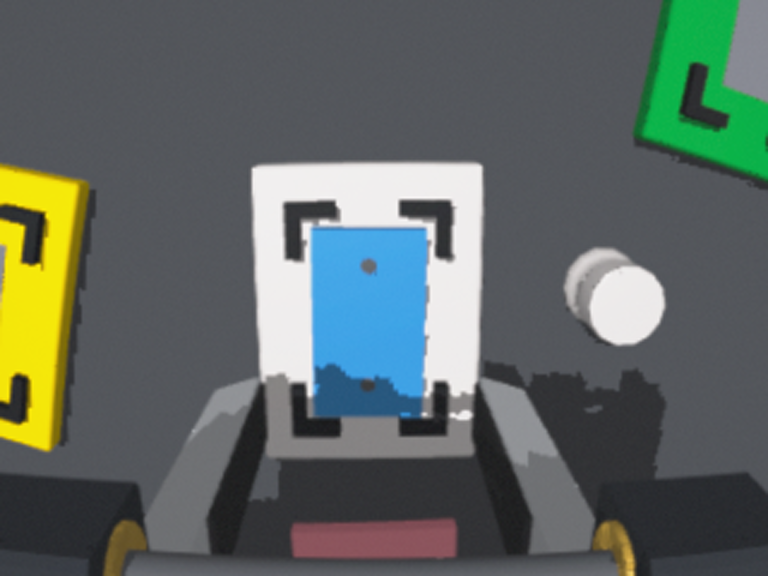

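Plate (370,320) lies flat between all four brackets, about 1 mm from centre and square. The fingers are clear, so I hand in.

```bash
python3 -c "
from h import *
print(ticket.job_done())"
```

```text
the job is handed in; nothing more can be done
None
```

I slid the blue plate home in the jig corner, lifted it straight up and set it flat between the white stage's four brackets, about 1 mm off centre; the job is handed in at about 17 s, but no verdict came back.

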